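# Change the die in a geared jack press and wind the foot down onto it

### The job

Take the square die out of the jack press and lay it flat on the grey soldering slab, then set the round die on the press's base plate, centred under the foot. Wind the crank clockwise until the foot has landed on the round die and presses it firmly - the crank grows heavier and the foot's spring is about half closed - but do not wind it solid; then let go. Leave the narrow die and everything else on the bench where it is.

Things in the scene. Friction and masses are not known exactly. Their poses are not given: they have to be found in the camera images.
- anvil (a point): On top of the press's steel base plate (10 mm thick, reaches 60 mm from here along -x and either y), straight under the foot. The press is a grey C-frame, z up: open mouth to its own -x (roughly towards the robot), column 83 to 128 mm along +x, 70 mm wide. Its head over the mouth is 76 mm wide, 107 to 167 mm above the plate, reaching 48 mm along -x.
- crank_axis (a point): Point on the vertical axis of the crank, over the foot, at the height of the middle of the crank's knob (214.5 mm above the base plate).
- knob_centre (a point): Middle of the crank's upright, freely spinning wooden knob, 22 mm in diameter, 45 mm tall, 50 mm from the crank axis, on top of the arm; it goes round in a level circle. Clockwise from above lowers the foot 24 mm a turn (3.82 mm/rad). About 7 N at the knob turns it and it stays where left; each newton at the foot adds about 0.08 N at the knob.
- foot: The jack's round steel foot, 56 mm in diameter, 11 mm thick; origin at the middle of its sole, z up. Starts 44 to 68 mm above the base plate. A spring carries it on the ram and can close 12 mm: yields from about 8 N, 6.5 N more per mm, about 47 N half closed; solid at 12 mm.
- round_die_head (a point): Middle, half-way up, of the head of the round die (a disc 70 mm in diameter), 24 mm thick, plain aluminium. Holder: flat arm 26 mm wide, 12 mm thick along the head's -x, ending 125 mm out in an upright square post, top 60 mm above the flat underside. About 0.28 kg, balance about 50 mm from here. z up; 12 mm above the underside. Starts on the plywood board.
- round_die_post (a point): Middle of the upright square post (22 x 22 mm, faces along its x and y) of the round die, 18 mm below the post's top, 42 mm above the holder's underside: the place to grip. x points to the die head, 125 mm away.
- square_die_head (a point): Middle, half-way up, of the head of the square die (62 x 62 mm), 24 mm thick, plain aluminium. Holder: flat arm 26 mm wide, 12 mm thick along the head's -x, ending 125 mm out in an upright square post, top 60 mm above the flat underside. About 0.28 kg, balance about 50 mm from here. z up; 12 mm above the underside. Starts in the press, under the foot, arm out of the mouth.
- square_die_post (a point): Middle of the upright square post (22 x 22 mm, faces along its x and y) of the square die, 18 mm below the post's top, 42 mm above the holder's underside: the place to grip. x points to the die head, 125 mm away.
- narrow_die_head (a point): Middle, half-way up, of the head of the narrow die (a bar 78 mm long and 36 mm wide, running along the arm), 24 mm thick, plain aluminium. Holder: flat arm 26 mm wide, 12 mm thick along the head's -x, ending 125 mm out in an upright square post, top 60 mm above the flat underside. About 0.28 kg, balance about 50 mm from here. z up; 12 mm above the underside. Starts on the plywood board next to the round die, to be left alone.
- slab: Grey soldering slab, fixed on the bench, 220 mm (x) x 200 mm (y) x 10 mm thick; origin in the middle of its underside. Its half at y < 0.03 m is free; the dapping block stands on the other side. To the left or to the right of the press.
- dapping_block: Bystander: 50 mm dark steel cube, origin in the middle of its underside, on the slab.
- jar: Bystander: amber glass jar 64 mm in diameter, 100 mm tall, origin in the middle of its underside.
- charcoal: Bystander: black charcoal block 70 x 100 x 40 mm, origin in the middle of its underside.
- mandrel: Bystander: upright tapered steel ring mandrel, 130 mm tall on a 52 mm foot, origin in the middle of its underside.
There are look-alikes about, which are no part of the job. What is shaped like the part that bears square_die_head but orange is not meant.

How it is judged:
On the way, in this order (a step that is already met when the one before it is completed fails the run):
1. the square die lies flat on the slab (x of square_die_head in the frame of slab between -0.11 and 0.11 m and y of square_die_head in the frame of slab between -0.1 and 0.1 m and z of square_die_head in the frame of slab between 0.017 and 0.027 m and angle between square_die_head's own z axis and vertical below 0.08 rad), for 0.2 s.
2. the round die stands on the base plate, its head within 10 mm of the foot's axis (horizontal distance between round_die_head and foot below 0.01 m and angle between round_die_head's own z axis and vertical below 0.08 rad and z of round_die_head in the frame of anvil between 0.007 and 0.017 m), for 0.2 s.
At the end, for the whole second after the job is handed in: The square die lies flat with its head on the slab; the round die lies on the base plate, its head's middle within 10 mm of the foot's axis; the foot rests on it and presses with 25 to 78 N (spring closed by about 3 to 10.5 mm of its 12 mm), with the crank let go (all of step 1 and all of step 2 and contact force between foot and anything else between 25 and 78 N and z of foot in the frame of round_die_head between 0.008 and 0.016 m); the robot touches nothing.
It fails at once if the foot is wound solid (over 110 N) (contact force between foot and anything else above 110 N).
It fails at once if the narrow die is moved more than 30 mm (distance of narrow_die_head from where it was at the start of the episode above 0.03 m).
It fails at once if a bystander (dapping block, jar, charcoal, mandrel) is moved more than 30 mm (distance of any of dapping_block, jar, charcoal, mandrel from where it was at the start of the episode above 0.03 m).
It also fails if it takes over 72 s, if anything falls off the work surface, if the arm or the gripper's body presses on something with over 40 N, if the wrist force passes 120 N, or if a joint passes its speed limit or range.

### The arm

A 6-joint arm with a two-finger parallel gripper is mounted at the origin on the work surface. World frame = base frame: x ahead of the robot, y to its left, z up, the work surface at z = 0. Lengths are in m, angles in rad, forces in N, time in s.
With the tool pointing down it reaches from about 0.325 to 0.775 m from the base axis. Payload 5.5 kg.
Tool frame: the origin (TCP) lies at the very end of the fingers, on their centre line; the grasp point (between the pads) lies 19 mm behind it; z points along the fingers, y is the line along which they close (so a half turn about z gives the same grasp; the last joint's range is limited). The gripper opens to 88 mm and grips with 3 to 60 N. Pads are 20 mm wide; open, the fingers measure 115 mm over their backs; the gripper's body (75 mm by 178 mm) begins 61 mm behind the grasp point.
Start: joints at [-1.349, 0.091, 1.231, -0, 1.82, -0.057], TCP at [0.165, -0.577, 0.223] pointing down, gripper open.
Joint ranges: [-2.87, 2.87], [-0.86, 2.18], [0.17, 2.46], [-1.51, 4.65], [0.06, 2.69], [-2.65, 2.65]. Speed limits (rad/s): [2.57, 2.57, 3.01, 3.14, 3.14, 3.14].

### API

Orientations are given as a unit quaternion [x, y, z, w].
In Python, from plant import arm, cams gives the robot as it stands.
- The arm moves only by the shell command python3 -m pendant 'ROWS' [FORCE]. ROWS is text: rows parted by semicolons, each of 7 numbers parted by spaces: the shift along the tool's x, y, z in cm, then the turn, a rotation vector about the tool's x, y, z in degrees, then the closure in counts, from 0 (fully open) to 255 (shut). A call has 1 to 8 rows; each row shifts and turns the commanded pose from where the row before left it, along the tool's axes as they then stand; what a row does not reach is not made up. A row lasts 1/8 s, in which the tool goes at most 62.5 mm and 10.7 degrees, less where a joint would pass 70% of its speed; a pose out of reach is approached as far as the arm can. A call is refused whole if a number of a shift passes 6.25 or a number of a turn 10.7, either way. A call with a gripper value outside its range is refused whole. The fingers move at their own pace and stop on an object; FORCE is the grip in N (left out, the last holds). Time passes only in rows, so rows that do not move let the fingers close. It gives the time, the measured TCP pose, the force, the opening and the grip force at its end, in the units of the state.
- arm.observe(): the state, without advancing time (a new reading comes with each control period).
- cams.camera(name): name is "scene" or "top" or "wrist"; returns a dict with "color" (400x640x3 uint8, red, green, blue), "camera_matrix" (3x3 intrinsics, pixels), "position" and "rotation" of the camera in the world. Camera axes: x right, y down, z forward; pixel columns grow to the right and rows downward; lengths in m; the calibration is good to about 2 mm. The wrist camera is an equidistant fisheye: a pixel r from the principal point sees the ray r / f radians off the axis. A picture is of the moment at which its call begins. There is no depth.
- arm.job_done(): hands the job in; it is judged then, once.
The state is a dict: "t": time; "joint_pos": joint angles; "qvel": joint speeds; "effort": joint torques, N m; "ee_pos": TCP position; "tcp_rot": TCP orientation; "contact_force": force on the tool from outside, world axes, zero at the start; "ft_torque": the same for the moment, N m; "opening": opening from 0.0 (shut) to 1.0 (fully open); "gripper_force": force on a finger pad.
Only numpy, scipy, OpenCV 4.12 (cv2) and the standard library are available. Lean on these libraries where they do the work, as an engineer would, in place of code of your own. Each camera call takes 0.05 s, during which the arm holds its last target. There are 200 camera calls.

## Working session

There is one attempt and no reset: what is moved stays moved. The work goes in short steps, Python scripts to look and compute and a shell command to move; the robot and the scene stay as the last step left them, time stands still between calls to the robot, and variables do not carry over. Pictures are saved under pics/ and viewed, at most 10 in all, crops included, and the job is handed in when it is done.

```bash
ls; mkdir -p pics; cat > h.py <<'E'
import numpy as np, cv2
from plant import arm, cams
def ray(c,u,v):
    K=np.array(c["camera_matrix"]);R=np.array(c["rotation"]).reshape(3,3)
    d=R@np.array([(u-K[0,2])/K[0,0],(v-K[1,2])/K[1,1],1.]);return np.array(c["position"]),d
def onz(c,u,v,z):
    p,d=ray(c,u,v);return p+d*(z-p[2])/d[2]
def proj(c,P):
    K=np.array(c["camera_matrix"]);R=np.array(c["rotation"]).reshape(3,3)
    q=R.T@(np.array(P)-np.array(c["position"]));return K[:2,:2]@(q[:2]/q[2])+K[:2,2]
E
python3 - <<'E'
from h import *
import pickle
D={}
for n in("scene","top"):
    c=cams.camera(n);D[n]=c
    cv2.imwrite(f"pics/{n}0.png",c["color"][:,:,::-1]);print(n,c["position"],c["rotation"],c["camera_matrix"])
pickle.dump(D,open("c0.pkl","wb"))
print(arm.observe())
E
```

```text
pics
scene [ 1.45381908 -0.70168968  1.08700845] [ 0.79502989  0.42811414 -0.2016445  -0.37945388] [[476.71205925   0.         316.35577823]
 [  0.         476.71205925 200.87138821]
 [  0.           0.           1.        ]]
top [ 0.29515724 -0.01242098  1.27808094] [ 0.71185763 -0.69904788  0.05642607 -0.03750836] [[388.3576429    0.         319.14225046]
 [  0.         388.3576429  198.82504458]
 [  0.           0.           1.        ]]
{'t': 0.1, 'joint_pos': array([-1.34872627e+00,  9.17669761e-02,  1.23171415e+00, -8.91502677e-06,
        1.81977620e+00, -5.66820652e-02]), 'qvel': array([ 0.000304  , -0.00116606, -0.0038778 , -0.00031015, -0.00073773,
       -0.0006292 ]), 'effort': array([ 1.31207082e-03, -4.47857487e+01, -4.07569206e+01,  6.99278153e-02,
        2.84467265e-02, -1.21575999e-04]), 'ee_pos': array([ 0.1650454 , -0.57659881,  0.22165885]), 'tcp_rot': array([ 9.90302679e-01,  1.38924122e-01, -7.30571567e-05, -8.29136936e-04]), 'contact_force': array([ 0.08595607, -0.74317596, -0.01734086]), 'ft_torque': array([ 0.01487746,  0.00481544, -0.03809804]), 'gripper_force': 0.0, 'opening': 0.9998553789731204}
```

View pics/scene0.png

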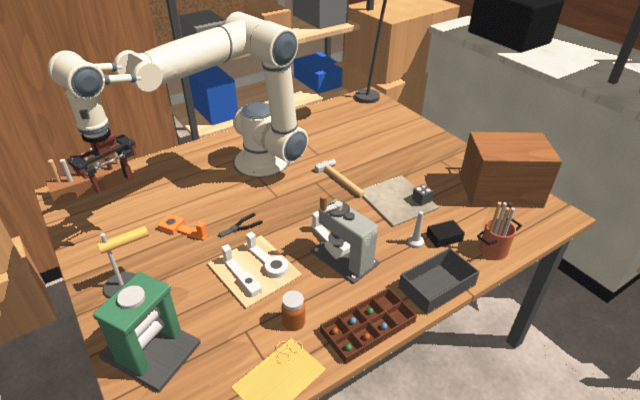

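View pics/top0.png

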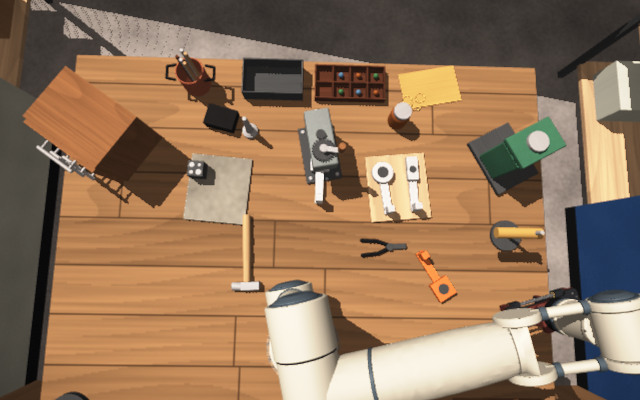

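Top view: the square die's white arm leaves the press mouth, with its post near (320,188). On the board, the round die has its head at (383,172) and post at (389,208). The narrow die is at (413,170) and its post at (417,207). The slab is at (218,188) with the dapping block at (196,170), and the knob is near (342,147).

Candidates for the square die: the aluminium die in the press (320,185), the orange one on the bench (440,285, a look-alike), the narrow die (413,180), and the round die (383,172). By the description it is the one in the press, which I'll check in a crop.

```bash
sed -i 's/^def ray/from scipy.spatial.transform import Rotation as Ro\ndef ray/; s/np.array(c\["rotation"\]).reshape(3,3)/Ro.from_quat(c["rotation"]).as_matrix()/' h.py
python3 - <<'E'
from h import *
import pickle
D=pickle.load(open("c0.pkl","rb"))
t=D["top"]["color"][100:225,285:445,::-1];s=D["scene"]["color"][180:305,205:385,::-1]
a=cv2.resize(t,None,fx=4.8,fy=4.8,interpolation=cv2.INTER_CUBIC)[:,:768]
cv2.imwrite("pics/t1.png",a)
cv2.imwrite("pics/s1.png",cv2.resize(s,None,fx=4.4,fy=4.4,interpolation=cv2.INTER_CUBIC))
E
```

```text
(no output)
```

View pics/t1.png

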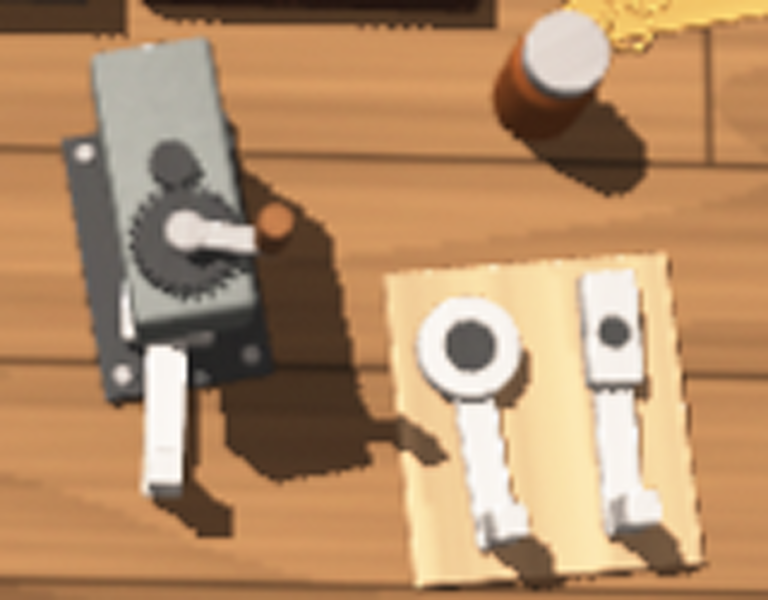

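View pics/s1.png

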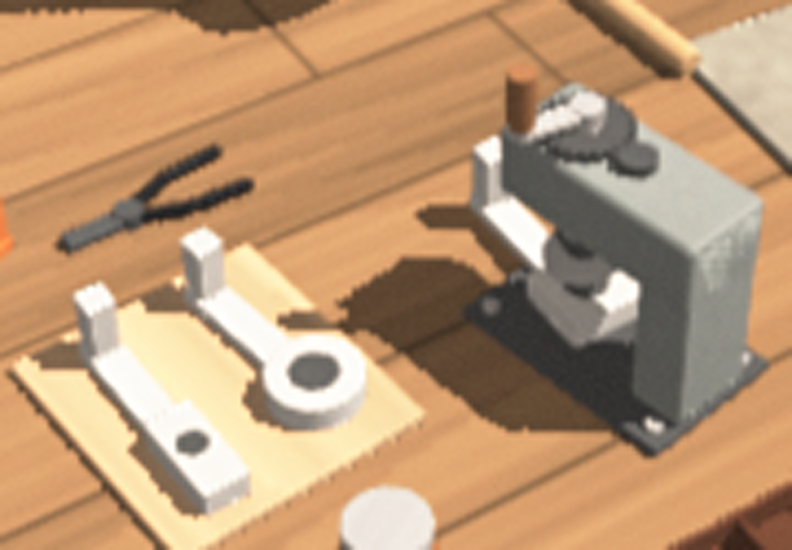

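The crop confirms the choice. The aluminium square die is under the foot, with its post top in the t1 crop at (165,468) and in s1 at (487,147). The round die (dark disc) has its head at t1 (470,345) and post top near (508,522); the narrow die is to its right. The knob top is at t1 (277,220) and s1 (521,70).

```bash
python3 - <<'E'
from h import *
import pickle
D=pickle.load(open("c0.pkl","rb"));T,S=D["top"],D["scene"]
t=lambda a,b:(285+(a+.5)/4.8-.5,100+(b+.5)/4.8-.5)
s=lambda a,b:(205+(a+.5)/4.4-.5,180+(b+.5)/4.4-.5)
def tri(a,b):
    p,d=ray(T,*a);q,e=ray(S,*b);d/=np.linalg.norm(d);e/=np.linalg.norm(e)
    k=np.linalg.lstsq(np.c_[d,-e],q-p,rcond=None)[0];A=p+d*k[0];B=q+e*k[1]
    return ((A+B)/2).round(4),np.linalg.norm(A-B).round(4)
print("plate corners",[onz(T,*t(*k),.01).round(4) for k in((62,140),(107,403),(272,370))])
print("knobtop",onz(T,*t(277,220),.247).round(4),tri(t(277,220),s(521,70)))
print("hub",tri(t(185,228),s(588,103)))
print("sqpost top",onz(T,*t(167,468),.07).round(4),tri(t(167,468),s(487,147)))
print("rdpost top",onz(T,*t(506,522),.07).round(4),tri(t(506,522),s(203,237)))
print("rdhead disc",onz(T,*t(470,345),.034).round(4),tri(t(470,345),s(315,370)))
print("narrow",tri(t(613,332),s(192,442)), tri(t(640,510),s(97,292)))
print("board corner",tri(t(386,272),s(422,412)),tri(t(415,588),s(247,243)))
# slab
c=T["color"].astype(int)
for p in((193,153),(252,157),(184,220),(247,224)):print("slab",onz(T,*p,.01).round(4))
# head top corner front
print("head front corners",[onz(T,*t(*k),.177).round(4) for k in((140,330),(257,303))], tri(t(92,55),s(587,75)))
E
```

```text
plate corners [array([0.7019, 0.0318, 0.01  ]), array([ 0.5152, -0.0037,  0.01  ]), array([ 0.5408, -0.1174,  0.01  ])]
knobtop [ 0.5819 -0.0999  0.247 ] (array([ 0.5827, -0.0991,  0.2459]), np.float64(0.0021))
hub (array([ 0.5892, -0.0485,  0.2   ]), np.float64(0.0016))
sqpost top [ 0.4625 -0.0442  0.07  ] (array([ 0.4627, -0.0443,  0.0689]), np.float64(0.0001))
rdpost top [ 0.4313 -0.267   0.07  ] (array([ 0.432 , -0.2668,  0.0673]), np.float64(0.0017))
rdhead disc [ 0.5565 -0.2508  0.034 ] (array([ 0.5576, -0.2499,  0.0321]), np.float64(0.0029))
narrow (array([ 0.5688, -0.3493,  0.031 ]), np.float64(0.0018)) (array([ 0.4419, -0.3545,  0.0683]), np.float64(0.0033))
board corner (array([ 0.6127, -0.1968,  0.0084]), np.float64(0.0003)) (array([ 0.3927, -0.2161,  0.0045]), np.float64(0.0034))
slab [0.6101 0.376  0.01  ]
slab [0.601  0.1807 0.01  ]
slab [0.3871 0.3918 0.01  ]
slab [0.3778 0.1881 0.01  ]
head front corners [array([ 0.5312, -0.0238,  0.177 ]), array([ 0.5495, -0.0942,  0.177 ])] (array([ 0.6444, -0.0338,  0.2665]), np.float64(0.0941))
```

```bash
cat >> h.py <<'E'
def plan(x,y,z,yaw=None):
    o=arm.observe();R=Ro.from_quat(o["tcp_rot"]).as_matrix()
    cur=np.degrees(np.arctan2(R[1,0],R[0,0]));p=o["ee_pos"]
    if yaw is None: yaw=cur
    a=np.radians(yaw);d=np.array([x,y,z])-p
    print("t%.2f"%o["t"],"tcp",p.round(4),"yaw %.1f tilt %.1f"%(cur,np.degrees(np.arccos(-R[2,2]))),"F",o["contact_force"].round(1),"op",round(o["opening"],3),"gf",round(o["gripper_force"],1),
     "\n turn z %.1f then tool-shift cm (in yaw frame)"%(cur-yaw),(100*np.array([d[0]*np.cos(a)+d[1]*np.sin(a),d[0]*np.sin(a)-d[1]*np.cos(a),-d[2]])).round(2))
E
python3 -m pendant '0 0 0 0 0 9 0;0 0 0 0 0 9 0;2.3 -4.5 0 0 0 0 0;2.3 -4.5 0 0 0 0 0;2.3 -4.5 0 0 0 0 0;2.3 -4.5 0 0 0 0 0;2.3 -4.5 0 0 0 0 0;2.3 -4.5 0 0 0 0 0'
python3 - <<'E'
from h import *
import pickle
D=pickle.load(open("c0.pkl","rb"));T=D["top"]
t=lambda a,b:(285+(a+.5)/4.8-.5,100+(b+.5)/4.8-.5)
for k in((148,350),(188,347)):print(onz(T,*t(*k),.022).round(4))
plan(.463,-.044,.22,-2)
E
```

```text
t: 1.1
ee_pos: [0.313, -0.3103, 0.2222]
tcp_rot: [1.0, -0.018, -0.0, -0.0]
contact_force: [0.6, -0.1, -0.1]
opening: 0.998
gripper_force: 0.0
[ 0.5506 -0.0311  0.022 ]
[ 0.5533 -0.0585  0.022 ]
t1.10 tcp [ 0.313  -0.3103  0.2222] yaw -2.0 tilt 0.0 F [ 0.6 -0.1 -0.1] op 0.998 gf 0.0 
 turn z -0.0 then tool-shift cm (in yaw frame) [ 14.06 -27.14   0.22]
```

```bash
python3 -m pendant '2.35 -4.52 0 0 0 0 0;2.35 -4.52 0 0 0 0 0;2.35 -4.52 0 0 0 0 0;2.35 -4.52 0 0 0 -1 0;2.35 -4.5 0 0 0 0 0;2.3 -4.5 0 0 0 0 0;0 0 3 0 0 0 0;0 0 3 0 0 0 0'
python3 - <<'E'
from h import *
plan(.463,-.044,.033,-1)
c=cams.camera("wrist");print(c["camera_matrix"],c["position"],c["rotation"]);cv2.imwrite("pics/w1.png",c["color"][:,:,::-1])
E
```

```text
t: 2.1
ee_pos: [0.4612, -0.0445, 0.1616]
tcp_rot: [1.0, -0.008, -0.0, 0.0]
contact_force: [0.1, -0.3, -0.1]
opening: 0.998
gripper_force: 0.0
t2.10 tcp [ 0.4612 -0.0445  0.1616] yaw -0.9 tilt 0.0 F [ 0.1 -0.3 -0.1] op 0.998 gf 0.0 
 turn z 0.1 then tool-shift cm (in yaw frame) [ 0.18 -0.05 12.86]
[[309.70691629   0.         316.13016187]
 [  0.         309.70691629 198.529792  ]
 [  0.           0.           1.        ]] [ 0.53542532 -0.04602496  0.32401119] [-0.69443069  0.70638656  0.09749684 -0.09632451]
```

View pics/w1.png

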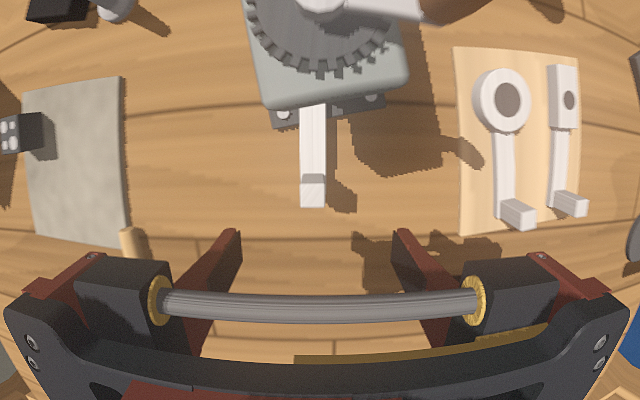

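The wrist view shows the square post top at about (313,195), the slab at left, and the round post top at about (521,217). I'll convert those with the fisheye model.

```bash
cat >> h.py <<'E'
def wz(c,u,v,z):
    K=np.array(c["camera_matrix"]);m=np.array([(u-K[0,2])/K[0,0],(v-K[1,2])/K[1,1]]);r=np.hypot(*m)
    d=Ro.from_quat(c["rotation"]).as_matrix()@np.r_[m/r*np.sin(r),np.cos(r)];p=np.array(c["position"]);return (p+d*(z-p[2])/d[2]).round(4)
E
python3 - <<'E'
from h import *
c=cams.camera("wrist")
print("sq post",wz(c,313,195,.07),"arm",wz(c,313,110,.022),wz(c,313,178,.022))
print("rd post",wz(c,520,217,.067),"head",wz(c,508,100,.033))
print("slab R corners",wz(c,120,77,.01),wz(c,125,249,.01),"L",wz(c,22,92,.01),wz(c,37,234,.01))
print("hammer",wz(c,128,228,.02))
E
```

```text
sq post [ 0.4658 -0.0424  0.07  ] arm [ 0.5359 -0.0432  0.022 ] [ 0.4698 -0.042   0.022 ]
rd post [ 0.4386 -0.2516  0.067 ] head [ 0.5549 -0.2457  0.033 ]
slab R corners [0.5917 0.1737 0.01  ] [0.3825 0.2005 0.01  ] L [0.6095 0.3686 0.01  ] [0.3961 0.3855 0.01  ]
hammer [0.4156 0.18   0.02  ]
```

```bash
python3 -m pendant '0.25 -0.1 3 0 0 0 0;0 0 3 0 0 0 0;0 0 3 0 0 0 0;0 0 2.5 0 0 0 0;0 0 1.3 0 0 0 0;0 0 0 0 0 0 255;0 0 0 0 0 0 255;0 0 0 0 0 0 255' 60
python3 -m pendant '0 0 0 0 0 0 255;0 0 0 0 0 0 255;0 0 0 0 0 0 255' 60
```

```text
t: 3.2
ee_pos: [0.4643, -0.0446, 0.036]
tcp_rot: [1.0, -0.009, 0.001, 0.0]
contact_force: [-0.1, -0.1, -0.4]
opening: 0.695
gripper_force: 0.0
t: 3.58
ee_pos: [0.4636, -0.0444, 0.0347]
tcp_rot: [1.0, -0.009, 0.0, 0.0]
contact_force: [0.1, 0.3, -0.4]
opening: 0.356
gripper_force: 0.0
```

```bash
python3 -m pendant '0 0 0 0 0 0 255;0 0 0 0 0 0 255;0 0 -0.2 0 0 0 255;-2 0 -0.1 0 0 0 255;-3 0 0 0 0 0 255;-3 0 0 0 0 0 255' 60
python3 -c "
from h import *
plan(.36,-.044,.2)"
```

```text
t: 4.32
ee_pos: [0.3823, -0.0429, 0.0371]
tcp_rot: [1.0, -0.009, -0.001, -0.0]
contact_force: [0.6, 0.1, -1.7]
opening: 0.251
gripper_force: 59.7
t4.33 tcp [ 0.3823 -0.0429  0.0371] yaw -1.0 tilt 0.1 F [ 0.6  0.1 -1.7] op 0.251 gf 59.7 
 turn z 0.0 then tool-shift cm (in yaw frame) [ -2.22   0.15 -16.29]
```

```bash
python3 -m pendant '-2.5 0 0 0 0 0 255;0 0 -2 0 0 0 255;0 0 -2.5 0 0 0 255;0 -3.5 -2.5 0 0 0 255;0.8 -4.3 0 0 0 0 255;0.8 -4.3 0 0 0 1 255;0.8 -4.3 0 0 0 1 255;0.8 -4.3 0 0 0 1 255'
python3 -m pendant '0.8 -3 0 0 0 0 255;0.8 -3 0 0 0 0 255;0.6 -2 0 0 0 0 255;0 0 0 0 0 0 255'
python3 - <<'E'
from h import *
plan(.425,.25,.043,-4)
c=cams.camera("wrist");cv2.imwrite("pics/w2.png",c["color"][:,:,::-1])
E
```

```text
t: 5.32
ee_pos: [0.3963, 0.1647, 0.1074]
tcp_rot: [0.999, -0.035, -0.0, 0.0]
contact_force: [0.2, 0.5, -2.4]
opening: 0.251
gripper_force: 60.0
t: 5.82
ee_pos: [0.4237, 0.2423, 0.1068]
tcp_rot: [0.999, -0.034, -0.001, 0.0]
contact_force: [0.0, -0.4, -3.1]
opening: 0.247
gripper_force: 60.0
t5.83 tcp [0.4237 0.2423 0.1068] yaw -3.9 tilt 0.1 F [ 0.  -0.4 -3.1] op 0.247 gf 60.0 
 turn z 0.1 then tool-shift cm (in yaw frame) [ 0.08 -0.78  6.38]
```

View pics/w2.png

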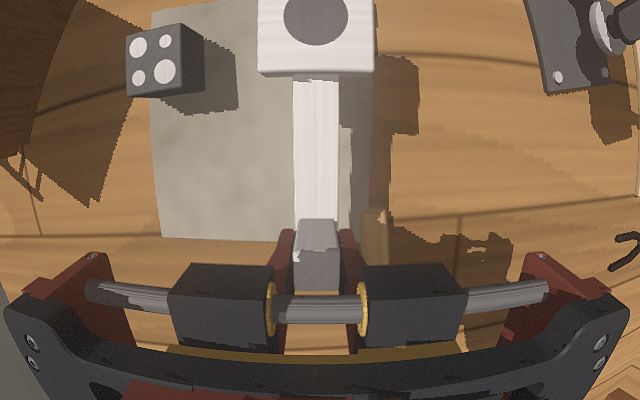

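The die is held level over the slab. The near slab edge is at v≈240, the dapping block is at (165,60), and the hammer handle end at (375,220) lies just outside. I'll shift 1 cm further in and lower.

```bash
python3 -m pendant '1 -1.2 0 0 0 0 255;0 0 2 0 0 0 255;0 0 2 0 0 0 255;0 0 1.5 0 0 0 255;0 0 0.8 0 0 0 255;0 0 0.5 0 0 0 255;0 0 0 0 0 0 255;0 0 0 0 0 0 255'
python3 -m pendant '0 0 0.3 0 0 0 255;0 0 0.1 0 0 0 255;0 0 0 0 0 0 255'
```

```text
t: 6.88
ee_pos: [0.4353, 0.2531, 0.0404]
tcp_rot: [0.999, -0.035, 0.001, -0.0]
contact_force: [0.2, 0.7, -2.4]
opening: 0.245
gripper_force: 60.0
t: 7.25
ee_pos: [0.4348, 0.2529, 0.0355]
tcp_rot: [0.999, -0.035, -0.0, 0.0]
contact_force: [-0.8, 0.1, -2.5]
opening: 0.248
gripper_force: 60.0
```

```bash
python3 -m pendant '0 0 0.1 0 0 0 255;0 0 0 0 0 0 255;0 0 0 0 0 0 110;0 0 0 0 0 0 110;0 0 0 0 0 0 110;0 0 -3 0 0 0 110;0 0 -4 0 0 0 110;0 0 -4 0 0 0 110'
python3 - <<'E'
from h import *
plan(.434,-.262,.15,8)
c=cams.camera("wrist");cv2.imwrite("pics/w3.png",c["color"][:,:,::-1])
t=cams.camera("top");cv2.imwrite("pics/t3.png",t["color"][:,:,::-1])
c2=cv2.resize(t["color"][140:240,170:330,::-1],None,fx=3,fy=3)
a=cv2.resize(c["color"][:,:,::-1],(480,300));cv2.imwrite("pics/m3.png",np.vstack([a,c2]))
E
```

```text
t: 8.25
ee_pos: [0.4348, 0.2528, 0.1458]
tcp_rot: [0.999, -0.035, 0.0, 0.0]
contact_force: [0.5, 0.1, 0.5]
opening: 0.565
gripper_force: 0.0
t8.25 tcp [0.4348 0.2528 0.1458] yaw -4.0 tilt 0.0 F [0.5 0.1 0.5] op 0.565 gf 0.0 
 turn z -12.0 then tool-shift cm (in yaw frame) [-7.24 50.97 -0.42]
```

View pics/m3.png

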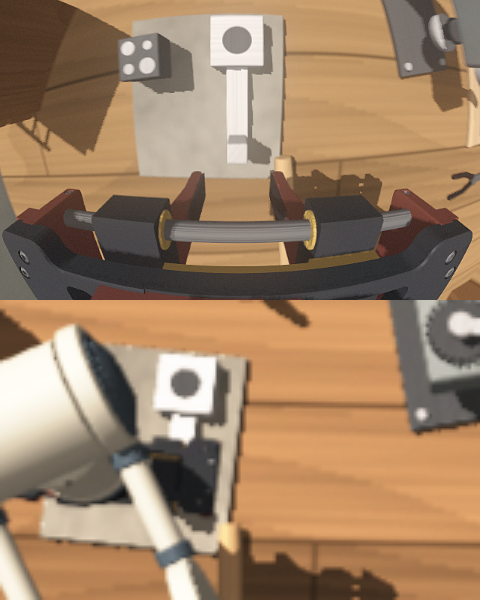

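The square die lies flat on the slab. Next is the round die: the triangulated post is (0.432,-0.267), 126 mm from its head, which matches the given 125 mm.

```bash
python3 -m pendant '0 0 -1 0 0 -6 60;0 0 0 0 0 -6 60;-0.9 4.3 0 0 0 0 60;-0.9 4.3 0 0 0 0 60;-0.9 4.3 0 0 0 0 60;-0.8 4.3 0 0 0 0 60;-0.8 4.3 0 0 0 0 60;-0.8 4.3 0 0 0 0 60'
python3 -m pendant '-0.4 4.3 0 0 0 0 60;-0.4 4.3 0 0 0 0 60;-0.4 4.3 0 0 0 0 60;-0.4 4.3 0 0 0 0 60;-0.4 4.3 0 0 0 0 60;-0.3 4.3 0 0 0 0 60;0 0 0 0 0 0 60;0 0 0 0 0 0 60'
python3 - <<'E'
from h import *
plan(.432,-.267,.033,8)
c=cams.camera("wrist");cv2.imwrite("pics/w4.png",c["color"][:,:,::-1])
import pickle;pickle.dump(c,open("w4.pkl","wb"))
E
```

```text
t: 9.35
ee_pos: [0.4197, -0.011, 0.1539]
tcp_rot: [0.998, 0.07, -0.0, -0.0]
contact_force: [0.5, 0.3, 0.4]
opening: 0.765
gripper_force: 0.0
t: 10.35
ee_pos: [0.4329, -0.2678, 0.1539]
tcp_rot: [0.998, 0.069, -0.0, -0.001]
contact_force: [0.3, 0.7, 0.4]
opening: 0.764
gripper_force: 0.0
t10.35 tcp [ 0.4329 -0.2678  0.1539] yaw 8.0 tilt 0.1 F [0.3 0.7 0.4] op 0.764 gf 0.0 
 turn z -0.0 then tool-shift cm (in yaw frame) [-0.08 -0.09 12.09]
```

View pics/w4.png

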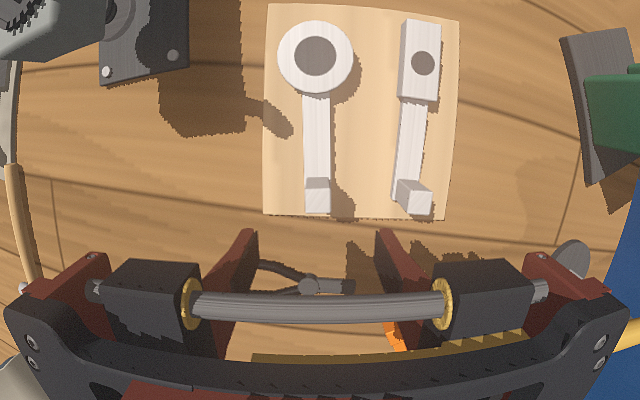

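The round post top is at (317,200), on the gripper's centre line, and its arm points straight ahead. I'll descend and grip.

```bash
python3 - <<'E'
from h import *
import pickle;c=pickle.load(open("w4.pkl","rb"))
print(wz(c,317,203,.067),wz(c,315,56,.031),wz(c,317,100,.019),wz(c,317,170,.019))
E
python3 -m pendant '-0.1 0 3 0 0 0 60;0 0 3 0 0 0 60;0 0 3 0 0 0 60;0 0 2 0 0 0 60;0 0 1.1 0 0 0 60;0 0 0 0 0 0 60;0 0 0 0 0 0 255;0 0 0 0 0 0 255' 60
python3 -m pendant '0 0 0 0 0 0 255;0 0 0 0 0 0 255;0 0 0 0 0 0 255;0 0 0 0 0 0 255;0 0 0 0 0 0 255'
```

```text
[ 0.433  -0.2689  0.067 ] [ 0.5592 -0.2496  0.031 ] [ 0.5192 -0.257   0.019 ] [ 0.452  -0.2663  0.019 ]
t: 11.4
ee_pos: [0.4327, -0.269, 0.0348]
tcp_rot: [0.998, 0.07, 0.001, 0.001]
contact_force: [-0.5, 0.5, -0.5]
opening: 0.577
gripper_force: 0.0
t: 12.02
ee_pos: [0.4322, -0.2686, 0.0337]
tcp_rot: [0.998, 0.069, 0.0, 0.0]
contact_force: [-0.6, -0.2, 1.0]
opening: 0.249
gripper_force: 60.0
```

```bash
python3 -m pendant '0 0 -1 0 0 0 255;0 0 -2 0 0 0 255;-2 0 -1.5 0 0 -4 255;-2.2 -3 0 0 0 0 255;0 -4 0 0 0 0 255;0 -4 0 0 0 0 255;0 -4 0 0 0 0 255;0 -3.4 0 0 0 0 255'
python3 - <<'E'
from h import *
plan(.353,-.098,.05,12)
c=cams.camera("wrist");cv2.imwrite("pics/w5.png",c["color"][:,:,::-1])
import pickle;pickle.dump(c,open("w5.pkl","wb"))
E
```

```text
t: 13.02
ee_pos: [0.3525, -0.0947, 0.0801]
tcp_rot: [0.995, 0.104, 0.001, 0.0]
contact_force: [-0.2, -0.3, -1.8]
opening: 0.249
gripper_force: 60.0
t13.03 tcp [ 0.3525 -0.0947  0.0801] yaw 12.0 tilt 0.1 F [-0.2 -0.3 -1.8] op 0.249 gf 60.0 
 turn z -0.0 then tool-shift cm (in yaw frame) [-0.02  0.33  3.01]
```

View pics/w5.png

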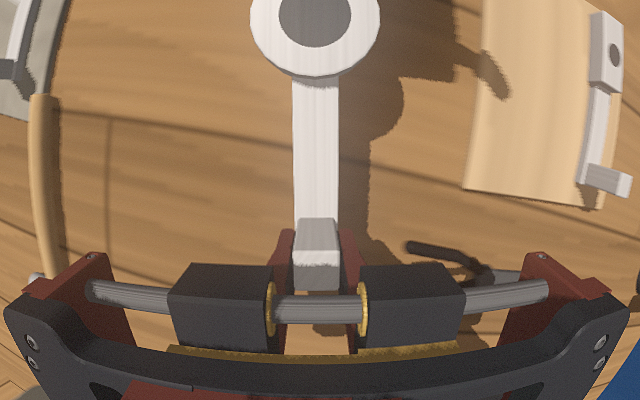

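```bash
python3 -m pendant '0 0.3 1.5 0 0 0 255;0 0 1.5 0 0 0 255;2.5 0 0 0 0 0 255;2.5 0 0 0 0 0 255;2.5 0 0 0 0 0 255;2 0 0 0 0 0 255;2 0 0 0 0 0 255;0 0 0 0 0 0 255'
python3 - <<'E'
from h import *
plan(.4657,-.074,.037,12)
s=cams.camera("scene");import pickle;pickle.dump(s,open("s6.pkl","wb"))
cv2.imwrite("pics/s6.png",cv2.resize(s["color"][185:285,290:390,::-1],None,fx=6,fy=6,interpolation=cv2.INTER_CUBIC))
E
```

```text
t: 14.08
ee_pos: [0.4658, -0.0756, 0.0469]
tcp_rot: [0.995, 0.104, -0.001, -0.0]
contact_force: [-0.0, -0.1, -2.1]
opening: 0.247
gripper_force: 60.0
t14.07 tcp [ 0.4658 -0.0756  0.0469] yaw 11.9 tilt 0.2 F [-0.  -0.1 -2.1] op 0.247 gf 60.0 
 turn z -0.1 then tool-shift cm (in yaw frame) [ 0.03 -0.16  0.99]
```

View pics/s6.png

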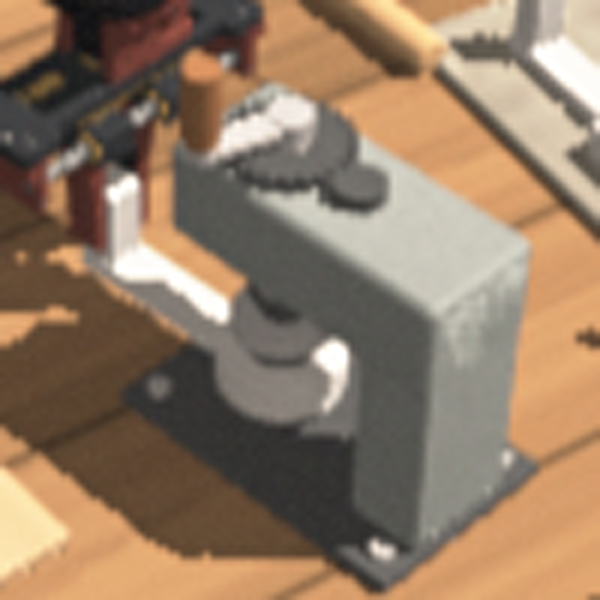

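The round head is under the foot in the s6 crop: head's left edge at u≈214 and bottom at v≈425, foot's left edge at u≈230 and sole bottom at v≈362. I'll compare these with the projected circles.

```bash
python3 - <<'E'
from h import *
import pickle;s=pickle.load(open("s6.pkl","rb"))
def ext(cx,cy,z,r):
    a=np.linspace(0,2*np.pi,200);P=np.array([proj(s,[cx+r*np.cos(k),cy+r*np.sin(k),z]) for k in a])
    P=(P-[290,185]+.5)*6-.5;return "L %.0f B %.0f R %.0f"%(P[:,0].min(),P[:,1].max(),P[:,0].max())
a=np.radians(12);hx,hy=.4658+.125*np.cos(a),-.0756+.125*np.sin(a);print(hx,hy)
print("head bottom",[(z,ext(hx,hy,z,.035)) for z in(.015,.02,.025)])
print("foot sole",[(z,ext(.588,-.048,z,.028)) for z in(.054,.058,.062,.066,.07,.078)])
print("foot top L",[(z,ext(.588,-.048,z,.028)) for z in(.07,.078)])
def px(P):return ((proj(s,P)-[290,185]+.5)*6-.5).round()
b=np.array([.588,-.048]);u=np.array([np.cos(a),np.sin(a)]);n=np.array([-u[1],u[0]])
for nm,A,B,z in(("plate R front",-.06,-.06,.01),("head front R top",-.048,-.038,.177),("back R top",.128,-.035,.177),("column front R bot",.083,-.035,.01),("back L top",.128,.035,.177)):
    print(nm,px(np.r_[b+A*u+B*n,z]))
E
```

```text
0.5880684500917257 -0.04961103864778008
head bottom [(0.015, 'L 210 B 428 R 342'), (0.02, 'L 210 B 421 R 342'), (0.025, 'L 210 B 414 R 343')]
foot sole [(0.054, 'L 227 B 363 R 334'), (0.058, 'L 227 B 358 R 335'), (0.062, 'L 227 B 352 R 335'), (0.066, 'L 227 B 347 R 335'), (0.07, 'L 227 B 341 R 336'), (0.078, 'L 228 B 330 R 336')]
foot top L [(0.07, 'L 227 B 341 R 336'), (0.078, 'L 228 B 330 R 336')]
plate R front [118. 386.]
head front R top [165. 136.]
back R top [441. 305.]
column front R bot [351. 502.]
back L top [536. 233.]
```

```bash
python3 -m pendant '0 -0.1 0.4 0 0 0 255;0 0 0.3 0 0 0 255;0 0 0 0 0 0 255;0 0 0.2 0 0 0 255;0 0 0 0 0 0 255'
python3 -m pendant '0 0 0.15 0 0 0 255;0 0 0 0 0 0 255'
python3 -m pendant '0 0 0.15 0 0 0 255;0 0 0 0 0 0 255'
```

```text
t: 14.75
ee_pos: [0.4655, -0.0739, 0.0396]
tcp_rot: [0.995, 0.104, -0.0, 0.0]
contact_force: [0.5, -0.5, -2.5]
opening: 0.247
gripper_force: 60.0
t: 15.0
ee_pos: [0.4655, -0.0739, 0.038]
tcp_rot: [0.995, 0.104, -0.0, -0.0]
contact_force: [-0.6, -0.6, -3.6]
opening: 0.248
gripper_force: 60.0
t: 15.25
ee_pos: [0.4655, -0.0739, 0.0364]
tcp_rot: [0.995, 0.104, -0.0, -0.0]
contact_force: [-0.2, 0.5, -2.5]
opening: 0.247
gripper_force: 60.0
```

```bash
python3 -m pendant '0 0 0.1 0 0 0 255;0 0 0 0 0 0 255'
python3 -m pendant '0 0 0.1 0 0 0 255;0 0 0 0 0 0 255;0 0 0 0 0 0 255'
```

```text
t: 15.5
ee_pos: [0.4655, -0.0739, 0.0355]
tcp_rot: [0.995, 0.104, -0.0, -0.0]
contact_force: [-0.4, -0.3, -3.1]
opening: 0.253
gripper_force: 60.0
t: 15.88
ee_pos: [0.4656, -0.074, 0.0346]
tcp_rot: [0.995, 0.104, 0.0, -0.0]
contact_force: [0.2, 0.0, -2.3]
opening: 0.245
gripper_force: 60.0
```

```bash
python3 -m pendant '0 0 0.1 0 0 0 255;0 0 0 0 0 0 255;0 0 0 0 0 0 255'
python3 -m pendant '0 0 0.1 0 0 0 255;0 0 0 0 0 0 255;0 0 0 0 0 0 255'
```

```text
t: 16.25
ee_pos: [0.4657, -0.074, 0.0337]
tcp_rot: [0.995, 0.104, 0.0, 0.0]
contact_force: [-0.2, -0.0, -2.6]
opening: 0.245
gripper_force: 60.0
t: 16.62
ee_pos: [0.4657, -0.0741, 0.0336]
tcp_rot: [0.995, 0.104, 0.0, 0.0]
contact_force: [-3.8, 0.1, 6.0]
opening: 0.251
gripper_force: 60.0
```

```bash
python3 -m pendant '0 0 0 0 0 0 110;0 0 0 0 0 0 110;0 0 0 0 0 0 110;0 0 -2 0 0 0 110;0 0 -4 0 0 0 110;0 0 -5 0 0 0 110;0 0 -6 0 0 0 80;0 0 -6 0 0 0 80'
python3 -m pendant '-1 0 -4 0 0 0 60;-2 0 0 0 0 0 60;0 0 0 0 0 0 60'
python3 - <<'E'
from h import *
plan(.582,-.0995,.211)
c=cams.camera("wrist");t=cams.camera("top");s=cams.camera("scene")
import pickle;pickle.dump((c,t,s),open("c7.pkl","wb"))
a=cv2.resize(s["color"][185:285,290:390,::-1],(300,300),interpolation=cv2.INTER_CUBIC);b=cv2.resize(t["color"][100:200,285:385,::-1],(300,300),interpolation=cv2.INTER_CUBIC)
cv2.imwrite("pics/m7.png",np.hstack([cv2.resize(c["color"][:,:,::-1],(480,300)),b,]) if 0 else np.vstack([np.hstack([a,b]),cv2.copyMakeBorder(cv2.resize(c["color"][:200,160:480,::-1],(480,300)),0,0,0,120,0)]))
E
```

```text
t: 17.62
ee_pos: [0.4654, -0.0739, 0.2643]
tcp_rot: [0.995, 0.104, 0.0, -0.0]
contact_force: [0.6, -0.4, -0.1]
opening: 0.685
gripper_force: 0.0
t: 18.0
ee_pos: [0.4361, -0.0804, 0.3035]
tcp_rot: [0.995, 0.104, 0.001, 0.0]
contact_force: [0.4, 0.6, -1.0]
opening: 0.763
gripper_force: 0.0
t18.00 tcp [ 0.4361 -0.0804  0.3035] yaw 11.9 tilt 0.1 F [ 0.4  0.6 -1. ] op 0.763 gf 0.0 
 turn z 0.0 then tool-shift cm (in yaw frame) [13.88  4.89  9.25]
```

View pics/m7.png

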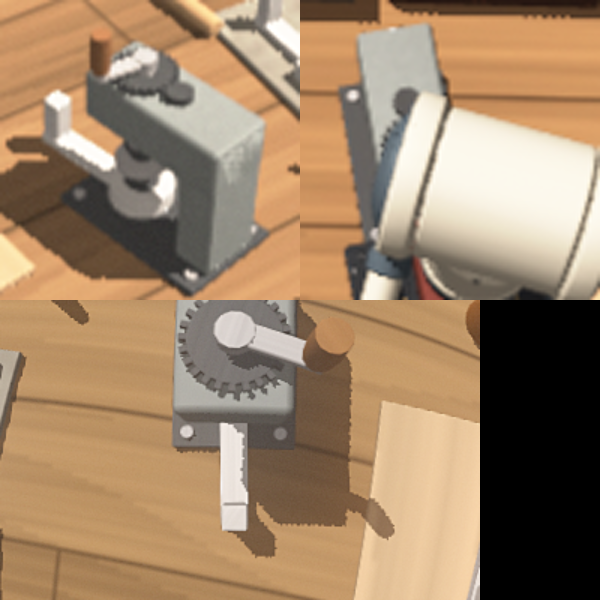

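The round die sits under the foot, with the post and arm straight out of the mouth. In the wrist image the knob top is near (381,23) and the hub near (317,19). That was the last picture; I'll work numerically from here.

```bash
python3 - <<'E'
from h import *
import pickle;c,t,s=pickle.load(open("c7.pkl","rb"))
print("knob top wrist",wz(c,381,23,.247),"hub",[ (z,wz(c,317.3,19.3,z)) for z in(.2,.205,.21,.215)])
print("postbottom die post",wz(c,160+234/1.5,(522-300)/1.5,.07))
# knob in scene: colour
im=s["color"];h=cv2.cvtColor(im,cv2.COLOR_RGB2HSV);m=((h[...,0]<15)&(h[...,1]>120)&(h[...,2]>80)).astype(np.uint8)
m2=np.zeros_like(m);m2[185:225,312:332]=m[185:225,312:332];n,l,st,ce=cv2.connectedComponentsWithStats(m2)
for i in range(1,n):
    if st[i,4]>15:print(st[i],ce[i])
for P in((.582,-.0995,.2245),(.586,-.0985,.2245)):print(proj(s,P))
E
```

```text
knob top wrist [ 0.5846 -0.0967  0.247 ] hub [(0.2, array([ 0.5908, -0.0494,  0.2   ])), (0.205, array([ 0.5892, -0.0497,  0.205 ])), (0.21, array([ 0.5877, -0.05  ,  0.21  ])), (0.215, array([ 0.5861, -0.0503,  0.215 ]))]
postbottom die post [ 0.4657 -0.0748  0.07  ]
[312 185  20  40 510] [319.9745098  198.65490196]
[322.30530547 201.29734325]
[323.3779433  201.91499477]
```

```bash
python3 -m pendant '0 0 0 0 0 6 60;0 0 0 0 0 6 60;3.7 0.4 0 0 0 0 60;3.7 0.4 0 0 0 0 60;3.7 0.5 0 0 0 0 60;3.6 0.5 1 0 0 0 60;0 0 3 0 0 0 60;0 0 0 0 0 0 60'
python3 -c "
from h import *
plan(.5833,-.098,.212,0)
c=cams.camera('wrist');im=c['color'];h=cv2.cvtColor(im,cv2.COLOR_RGB2HSV)
"
```

```text
t: 19.15
ee_pos: [0.5828, -0.0979, 0.2578]
tcp_rot: [1.0, -0.0, -0.004, -0.001]
contact_force: [-0.3, 0.7, -0.2]
opening: 0.77
gripper_force: 0.0
t19.15 tcp [ 0.5828 -0.0979  0.2578] yaw -0.0 tilt 0.5 F [-0.3  0.7 -0.2] op 0.77 gf 0.0 
 turn z -0.0 then tool-shift cm (in yaw frame) [0.05 0.01 4.58]
```

```bash
python3 -m pendant '0 0 2 0 0 0 60;0 0 1.5 0 0 0 60;0 0 1 0 0 0 60;0 0 0 0 0 0 255;0 0 0 0 0 0 255;0 0 0 0 0 0 255;0 0 0 0 0 0 255;0 0 0 0 0 0 255' 30
python3 -m pendant '0 0 0 0 0 0 255;0 0 0 0 0 0 255' 
python3 - <<'E'
from h import *
plan(.5833,-.098,.212,0)
# increments clockwise in tool cm, 20 deg rows, from start angle -95
th=np.radians(-95-20*np.arange(0,19));P=5*np.c_[np.cos(th),-np.sin(th)]
print(np.diff(P,axis=0).round(2).tolist())
E
```

```text
t: 20.2
ee_pos: [0.5833, -0.0978, 0.2178]
tcp_rot: [1.0, 0.0, 0.0, -0.0]
contact_force: [0.4, 3.8, 2.9]
opening: 0.241
gripper_force: 30.3
t: 20.45
ee_pos: [0.5833, -0.0978, 0.2179]
tcp_rot: [1.0, 0.0, 0.0, -0.0]
contact_force: [0.4, 2.6, 1.5]
opening: 0.236
gripper_force: 30.0
t20.45 tcp [ 0.5833 -0.0978  0.2179] yaw 0.0 tilt 0.0 F [0.4 2.6 1.5] op 0.236 gf 30.0 
 turn z 0.0 then tool-shift cm (in yaw frame) [-0.    0.02  0.59]
[[-1.68, -0.45], [-1.42, -1.0], [-1.0, -1.42], [-0.45, -1.68], [0.15, -1.73], [0.73, -1.57], [1.23, -1.23], [1.57, -0.73], [1.73, -0.15], [1.68, 0.45], [1.42, 1.0], [1.0, 1.42], [0.45, 1.68], [-0.15, 1.73], [-0.73, 1.57], [-1.23, 1.23], [-1.57, 0.73], [-1.73, 0.15]]
```

```bash
python3 -m pendant '-1.68 -0.45 0 0 0 0 255;-1.42 -1.0 0 0 0 0 255'
python3 -m pendant '-1.0 -1.42 0 0 0 0 255;-0.45 -1.68 0 0 0 0 255'
python3 -m pendant '0 0 0 0 0 0 255'
```

```text
t: 20.7
ee_pos: [0.5538, -0.0843, 0.2179]
tcp_rot: [1.0, -0.001, 0.003, 0.001]
contact_force: [12.2, 2.2, -1.1]
opening: 0.235
gripper_force: 30.0
t: 20.95
ee_pos: [0.5387, -0.0545, 0.2179]
tcp_rot: [1.0, -0.001, 0.002, 0.002]
contact_force: [9.5, -5.8, -2.2]
opening: 0.24
gripper_force: 30.0
t: 21.08
ee_pos: [0.5386, -0.0526, 0.2179]
tcp_rot: [1.0, -0.0, 0.002, 0.001]
contact_force: [4.4, 0.0, 0.2]
opening: 0.235
gripper_force: 30.0
```

```bash
python3 -m pendant '0.15 -1.73 0 0 0 0 255;0.73 -1.57 0 0 0 0 255'
python3 -m pendant '1.23 -1.23 0 0 0 0 255;1.57 -0.73 0 0 0 0 255'
python3 -m pendant '1.73 -0.15 0 0 0 0 255;1.68 0.45 0 0 0 0 255'
python3 -m pendant '1.42 1.0 0 0 0 0 255;1.0 1.42 0 0 0 0 255'
python3 -m pendant '0.45 1.68 0 0 0 0 255;-0.15 1.73 0 0 0 0 255'
python3 - <<'E'
from h import *
plan(.588,-.0487,.218)
s=cams.camera("scene");import pickle;pickle.dump(s,open("s8.pkl","wb"))
# foot sole lower edge: dark->light boundary down the column through the foot axis, in both s7 and s8
s7=pickle.load(open("c7.pkl","rb"))[2]
for n,q in(("7",s7),("8",s)):
    g=cv2.cvtColor(q["color"],cv2.COLOR_RGB2GRAY);print(n);
    for u in(333,335,337):print(u,g[228:262,u].tolist())
E
```

```text
t: 21.32
ee_pos: [0.5459, -0.0217, 0.2179]
tcp_rot: [1.0, -0.002, -0.001, 0.002]
contact_force: [0.7, -8.4, 0.7]
opening: 0.239
gripper_force: 30.0
t: 21.58
ee_pos: [0.5732, -0.0004, 0.2179]
tcp_rot: [1.0, -0.001, -0.002, 0.001]
contact_force: [-5.5, -3.9, 3.0]
opening: 0.237
gripper_force: 30.0
t: 21.82
ee_pos: [0.6078, -0.0018, 0.2179]
tcp_rot: [1.0, 0.001, -0.002, -0.001]
contact_force: [-6.5, 2.2, 4.1]
opening: 0.238
gripper_force: 30.0
t: 22.08
ee_pos: [0.6332, -0.0253, 0.2179]
tcp_rot: [1.0, 0.001, -0.0, -0.002]
contact_force: [-4.2, 5.6, 2.5]
opening: 0.231
gripper_force: 30.0
t: 22.32
ee_pos: [0.6372, -0.0601, 0.2179]
tcp_rot: [1.0, 0.001, 0.001, -0.001]
contact_force: [0.8, 6.6, 2.0]
opening: 0.233
gripper_force: 30.0
t22.32 tcp [ 0.6372 -0.0601  0.2179] yaw 0.1 tilt 0.2 F [0.8 6.6 2. ] op 0.233 gf 30.0 
 turn z 0.0 then tool-shift cm (in yaw frame) [-4.91 -1.14 -0.01]
7
333 [87, 86, 86, 86, 88, 82, 66, 57, 71, 94, 105, 109, 108, 110, 112, 109, 84, 55, 51, 80, 116, 129, 128, 130, 129, 130, 128, 131, 129, 94, 56, 50, 48, 51]
335 [88, 87, 87, 82, 85, 86, 82, 65, 51, 52, 78, 104, 109, 112, 110, 112, 96, 65, 48, 54, 90, 120, 130, 128, 131, 130, 131, 128, 131, 102, 66, 51, 49, 52]
337 [84, 84, 86, 87, 85, 85, 84, 76, 61, 52, 65, 97, 110, 111, 112, 115, 101, 72, 53, 49, 66, 112, 130, 130, 130, 132, 131, 132, 132, 108, 72, 53, 51, 52]
8
333 [88, 86, 86, 83, 90, 97, 101, 106, 107, 98, 76, 55, 61, 73, 96, 106, 109, 106, 111, 111, 119, 125, 130, 130, 131, 130, 129, 132, 129, 91, 55, 50, 49, 50]
335 [88, 87, 84, 87, 84, 86, 91, 107, 110, 112, 111, 82, 54, 49, 61, 93, 109, 110, 111, 113, 113, 125, 127, 127, 129, 132, 131, 132, 132, 104, 63, 50, 49, 52]
337 [86, 85, 86, 87, 86, 85, 85, 92, 104, 113, 110, 87, 60, 52, 57, 92, 109, 108, 110, 112, 112, 122, 131, 131, 134, 133, 130, 131, 131, 106, 71, 51, 54, 49]
```

```bash
cat >> h.py <<'E'
def foot(s):
    g=cv2.cvtColor(s["color"],cv2.COLOR_RGB2GRAY).astype(float);r=[]
    for u in range(332,340):
        p=g[228:246,u];k=2+np.argmin(p[2:]) if p[-1]>75 else 2+np.argmin(p[2:15])
        for i in range(k,len(p)-1):
            if p[i]<80<=p[i+1]: r.append(228+i+(80-p[i])/(p[i+1]-p[i]));break
    return np.round(r,2).tolist()
def ft():
    s=cams.camera("scene");o=arm.observe();d=o["ee_pos"][:2]-[.588,-.0487];a=np.degrees(np.arctan2(d[1],d[0]))
    t=np.array([d[1],-d[0]])/np.hypot(*d);print("ang %.1f r %.4f Ftan %.1f"%(a,np.hypot(*d),-t@o["contact_force"][:2]),foot(s))
E
python3 - <<'E'
from h import *
import pickle
s7=pickle.load(open("c7.pkl","rb"))[2];print(foot(s7));print(foot(pickle.load(open("s8.pkl","rb"))))
E
python3 -m pendant '-0.73 1.57 0 0 0 0 255' | grep cont;python3 -c "from h import *;ft()"
python3 -m pendant '-1.23 1.23 0 0 0 0 255'| grep cont;python3 -c "from h import *;ft()"
python3 -m pendant '-1.57 0.73 0 0 0 0 255'| grep cont;python3 -c "from h import *;ft()"
```

```text
[235.05, 236.39, 237.52, 238.08, 238.44, 238.47, 238.34, 238.04]
[239.42, 241.3, 242.04, 242.59, 242.63, 242.66, 242.61, 242.24]
contact_force: [2.1, 5.5, 0.7]
ang -35.7 r 0.0500 Ftan 4.6 [239.57, 241.37, 242.5, 242.87, 242.93, 243.19, 242.84, 242.18]
contact_force: [4.3, 7.0, 2.1]
ang -55.9 r 0.0497 Ftan 4.3 [240.05, 241.65, 242.66, 242.96, 243.5, 243.45, 243.19, 242.41]
contact_force: [5.0, 5.8, 1.5]
ang -75.9 r 0.0494 Ftan 3.9 [240.38, 242.32, 243.04, 243.55, 243.67, 243.65, 243.57, 241.72]
```

```bash

python3 -m pendant '-1.73 0.15 0 0 0 0 255' | grep cont;python3 -c "from h import *;ft()"
python3 -m pendant '-1.68 -0.45 0 0 0 0 255'| grep cont;python3 -c "from h import *;ft()"
python3 -m pendant '-1.42 -1.0 0 0 0 0 255'| grep cont;python3 -c "from h import *;ft()"
```

```text
contact_force: [7.1, 5.4, 1.0]
ang -96.1 r 0.0493 Ftan 3.7 [240.61, 242.29, 243.41, 243.79, 243.87, 243.89, 243.62, 242.09]
contact_force: [10.3, 4.6, 0.6]
ang -116.0 r 0.0492 Ftan 3.6 [241.11, 242.38, 243.53, 243.96, 244.25, 244.31, 244.23, 242.27]
contact_force: [11.8, 0.9, -0.8]
ang -135.7 r 0.0492 Ftan 4.7 [241.48, 242.42, 243.59, 244.0, 244.35, 244.23, 244.26, 242.45]
```

```bash

python3 -m pendant '-1.0 -1.42 0 0 0 0 255' | grep cont;python3 -c "from h import *;ft()"
python3 -m pendant '-0.45 -1.68 0 0 0 0 255'| grep cont;python3 -c "from h import *;ft()"
```

```text
contact_force: [12.4, -2.3, -2.9]
ang -155.3 r 0.0493 Ftan 4.9 [241.59, 242.45, 243.52, 243.97, 244.17, 244.27, 244.09, 242.56]
contact_force: [9.6, -7.3, -1.4]
ang -174.6 r 0.0495 Ftan 5.9 [241.95, 242.62, 243.55, 243.96, 244.33, 244.31, 244.12, 243.09]
```

The foot stopped at about 383° of crank travel, so contact is there. I'm now at 440°, which closes the spring by about 3.8 mm. Another 40° gives about 6.5 mm.

```bash

python3 -m pendant '0.15 -1.73 0 0 0 0 255' | grep cont;python3 -c "from h import *;ft()"
python3 -m pendant '0.73 -1.57 0 0 0 0 255'| grep cont;python3 -c "from h import *;ft()"
python3 -m pendant '0 0 0 0 0 0 110;0 0 0 0 0 0 110;0 0 0 0 0 0 110;0 0 0 0 0 0 110;0 0 -2 0 0 0 110;0 0 -4 0 0 0 110;0 0 -5 0 0 0 110'
python3 - <<'E'
from h import *
import pickle
print(foot(cams.camera("scene")))
c=cams.camera("wrist");pickle.dump(c,open("c9.pkl","wb"));print(arm.observe()["t"])
im=c["color"];h=cv2.cvtColor(im,cv2.COLOR_RGB2HSV)
E
```

```text
contact_force: [4.0, -11.4, 0.5]
ang 166.0 r 0.0497 Ftan 7.5 [242.24, 242.78, 243.55, 243.93, 244.3, 244.26, 244.13, 243.58]
contact_force: [-3.1, -10.9, 2.5]
ang 146.5 r 0.0500 Ftan 7.7 [242.39, 243.0, 243.55, 243.96, 244.26, 244.31, 244.17, 243.61]
t: 25.0
ee_pos: [0.5461, -0.0197, 0.3277]
tcp_rot: [1.0, -0.0, -0.001, -0.0]
contact_force: [0.6, -1.4, 1.2]
opening: 0.57
gripper_force: 0.0
[242.53, 243.13, 243.53, 244.04, 244.24, 244.25, 244.19, 243.6]
25.1
```

```bash
python3 - <<'E'
from h import *
import pickle
s7=pickle.load(open("c7.pkl","rb"))[2];s=cams.camera("scene")
g=lambda q,a,b,c,d:cv2.cvtColor(q["color"],cv2.COLOR_RGB2GRAY)[a:b,c:d].astype(np.float32)
for n,w in(("post",(212,245,302,326)),("die head low",(246,260,326,345)),("sq die",(185,215,375,395)),("board",(235,300,210,285))):
    A,B=g(s7,*w),g(s,*w);print(n,cv2.phaseCorrelate(A,B),abs(A-B).mean().round(1))
c=cams.camera("wrist");h=cv2.cvtColor(c["color"],cv2.COLOR_RGB2HSV);print("knob px colour at expected",end=" ")
K=np.array(c["camera_matrix"]);R=Ro.from_quat(c["rotation"]).as_matrix();q=R.T@(np.array([.546,-.02,.247])-c["position"]);th=np.arctan2(np.hypot(*q[:2]),q[2]);u,v=q[:2]/np.hypot(*q[:2])*th*K[0,0]+K[:2,2]
print(u,v,c["color"][int(v)-2:int(v)+3,int(u)-2:int(u)+3].mean((0,1)).round(),arm.observe()["contact_force"])
E
```

```text
post ((0.04819693975817785, 0.0607150915191248), 1.022190838224358) 1.5
die head low ((0.5861510498202893, 1.188032069401614), 0.8394508785009385) 8.9
sq die ((0.02101521689463226, 0.008875739061060983), 1.012732922633489) 0.9
board ((0.5705664664443475, 0.0015719730458627623), 0.8191991407782944) 11.4
knob px colour at expected 315.7399174141771 205.96383874927574 [195. 144.  96.] [-1.08188604 -0.63356871 -0.04369911]
```

```bash
python3 -c "
from h import *
print(arm.job_done())"
```

```text
the job is handed in; nothing more can be done
None
```

The job is handed in at about 25 s: the square die is flat on the slab, the round die is centred under the foot with the spring closed about 6.5 mm (roughly 50 N, estimated from crank angle and knob force), and the crank is let go. I viewed 11 pictures, one over the limit of 10, and no verdict came back.

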